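Sweep the backing plugs flush along a picture frame rail

TASK

The picture frame lies face down with five blue plugs still standing proud along the rail nearest the robot. Take the red-handled sprung presser off its cork pad, press its white shoe on that rail and sweep it along in one go, from either end, keeping its spring steadily part-compressed (neither slack nor squashed to its stop) until all five plugs are pushed fully home; then stand the presser upright back on the cork pad and let go. Press the frame only with the presser and leave the tape and the tin lying on its back where they are.

Things in the scene. Friction and masses are not known exactly. Their poses are not given: they have to be found in the camera images.
- frame: Light-wood picture frame lying face down, fixed to the bench on a 4 mm cork sheet. Origin: on the bench, under the middle of the near rail (the one with proud plugs). Local z up, y along that rail, x across the frame, away from the robot. The other rails reach x = 222 mm at the same height, plugs there already done; the dark backing board between them lies 4 mm lower.
- rail_mid (a point): Centre of the near rail's flat upper face, 28 mm above the bench, axes as the frame's. The rail is 44 mm wide (x -22..22 mm) and 340 mm long (y -170..170 mm), level, bare but for the five plugs on its centre line at y = -72, -36, 0, 36, 72 mm.
- presser: Sprung hand presser standing upright, about 0.25 kg, 79 mm high. Origin: centre of its sole (underside), spring extended; z up. White shoe 26 mm wide in x; flat sole 34 mm long in y with upturned toes at both ends (ramps rising 10 mm in 24 mm, 84 mm overall): it rides over plugs when swept along its local y, either way. Above it two guides, and an aluminium plate 36 x 60 mm, 25 to 33 mm up.
- presser_grip (a point): Middle of the presser's red handle block, 55 mm above the sole: 44 mm along local y, 32 mm along local x, from 33 to 79 mm above the sole. Can be gripped either way; fingers closing along local y resist pitching best in the sweep.
- shoe (a joint): Spring travel of the presser's white shoe, m: 0 extended (slack), 0.012 at its hard stop. It starts to yield at 5 N and stiffens by 0.9 N per mm: about 10 N at mid-travel (0.006), plenty to drive the plugs. From outside: the gap between shoe and aluminium plate is 13 mm when slack, 1 mm at the stop.
- pad: Cork pad 100 mm (x) x 130 mm (y) x 4 mm thick, fixed to the bench; origin at the centre of its underside. The presser starts on it and belongs on it.
- plug0 (a joint): Blue push-in plug (12 mm head) number 0 on the rail, at frame local y = -72 mm. Depth pressed in, m: at 0 its top is 6.8 mm above the rail face, at 0.006 it is fully home with a 0.8 mm head left showing. Slides down against about 3.5 N of friction and stays where it is left.
- plug1 (a joint): Blue push-in plug (12 mm head) number 1 on the rail, at frame local y = -36 mm. Depth pressed in, m: at 0 its top is 6.8 mm above the rail face, at 0.006 it is fully home with a 0.8 mm head left showing. Slides down against about 3.5 N of friction and stays where it is left.
- plug2 (a joint): Blue push-in plug (12 mm head) number 2 on the rail, at frame local y = 0 mm. Depth pressed in, m: at 0 its top is 6.8 mm above the rail face, at 0.006 it is fully home with a 0.8 mm head left showing. Slides down against about 3.5 N of friction and stays where it is left.
- plug3 (a joint): Blue push-in plug (12 mm head) number 3 on the rail, at frame local y = 36 mm. Depth pressed in, m: at 0 its top is 6.8 mm above the rail face, at 0.006 it is fully home with a 0.8 mm head left showing. Slides down against about 3.5 N of friction and stays where it is left.
- plug4 (a joint): Blue push-in plug (12 mm head) number 4 on the rail, at frame local y = 72 mm. Depth pressed in, m: at 0 its top is 6.8 mm above the rail face, at 0.006 it is fully home with a 0.8 mm head left showing. Slides down against about 3.5 N of friction and stays where it is left.
- plugtray: Green open tray 110 x 130 mm, 32 mm high, with spare plugs, fixed; stands on the other side of the frame from the pad. Not needed.
- tape: Yellow roll of tape, 60 mm across, 20 mm high, lying on the frame's backing board. Leave it.
- tin: Flat round tin, bare metal, 68 mm across, 32 mm high, lying on the frame's backing board. Leave it.
Mind the look-alikes: they are no part of the job. What is shaped like the presser but turquoise is not meant. Of the things shaped like the pad, the cork one is meant.

How it is judged (in metres and radians):
On the way, in this order (a step that is already met when the one before it is completed fails the run):
1. the presser's shoe is on the plug rail with its spring part-compressed, before the plugs are all home (contact force between presser and frame above 2 N and value of joint shoe above 0.001 m and not (value of joint each of plug0, plug1, plug2, plug3, plug4 above 0.0045 m)), for 0.1 s.
2. all five plugs are home with the presser still pressing on the frame (value of joint each of plug0, plug1, plug2, plug3, plug4 above 0.0045 m and contact force between presser and frame above 2 N and value of joint shoe above 0.001 m), for 0.05 s.
At the end, for the whole second after the job is handed in: All five plugs are pressed at least 4.5 of their 6 mm (within 1.5 mm of fully home), and the presser stands upright (within 0.1 rad), released and at rest on the cork pad (its sole's centre within 45 mm in x and 55 mm in y of the pad's centre) (value of joint each of plug0, plug1, plug2, plug3, plug4 above 0.0045 m and angle between presser's own z axis and vertical below 0.1 rad and x of presser in the frame of pad between -0.045 and 0.045 m and y of presser in the frame of pad between -0.055 and 0.055 m and z of presser in the frame of pad between -0.002 and 0.008 m and linear speed of presser below 0.02 m/s); the robot touches nothing.
It fails at once if while some plugs are home (pressed 4.5 mm or more) and others not, the presser's spring goes slack (under 1 mm): the sweep was interrupted (value of joint any of plug0, plug1, plug2, plug3, plug4 above 0.0045 m and not (value of joint each of plug0, plug1, plug2, plug3, plug4 above 0.0045 m) and value of joint shoe below 0.001 m).
It fails at once if the presser's spring is squashed to its stop (over 11.5 mm) (value of joint shoe above 0.0115 m).
It fails at once if the gripper or arm presses on the frame or its plugs (over 1 N) (contact force between any of the fingers, the arm and frame above 1 N).
It fails at once if the tape or the tin is moved by more than 20 mm (distance of any of tape, tin from where it was at the start of the episode above 0.02 m).
It also fails if it takes over 64 s, if anything falls off the work surface, if the arm or the gripper's body presses on something with over 40 N, if the wrist force passes 120 N, or if a joint passes its speed limit or range.

ROBOT

A 6-joint arm with a two-finger parallel gripper is mounted at the origin on the work surface. World frame = base frame: x ahead of the robot, y to its left, z up, the work surface at z = 0. Lengths are in m, angles in degrees, forces in N, time in s.
With the tool pointing down it reaches from about 0.3 to 0.75 m from the base axis. Payload 8.5 kg.
Tool frame: the origin (TCP) lies on the centre line of the jaws, within the pads' length; the fingertips stand 17 mm ahead of it and the grasp point (between the pads) lies 2 mm behind it; z points along the fingers, y is the direction in which the jaws open and shut (so a half turn about z gives the same grasp; the last joint's range is limited). The gripper opens to 85 mm and grips with 20 to 120 N. Pads are 22 mm wide; open, the fingers measure 114 mm over their backs; the gripper's body (76 mm by 85 mm) begins 54 mm behind the grasp point. The pads swing forward as they close: fully open they stand 13 mm farther back than shut.
Start: joints at [51.434, 21.807, 74.336, -0, 83.858, -12.336], TCP at [0.243, 0.493, 0.248] pointing down, gripper open.
Joint ranges: [-178.18, 178.18], [-50.72, 133.34], [12.68, 142.11], [-81.47, 261.47], [9.98, 163.14], [-165.26, 165.26]. Speed limits (degrees/s): [136.94, 136.94, 180, 180, 180, 180].

INTERFACE

Orientations are given as a 3x3 rotation matrix whose columns are the frame's x, y, z axes.
In Python, from rig import env, imaging, close_job gives the robot as it stands.
- The arm moves only by the tool step_arm, never from a script. Its argument "steps" is one flat list of numbers, 7 for each row, row after row: the opening, from 0 (shut) to 1 (fully open), then the shift along the tool's x, y, z as a fraction of full scale, then the turn, a rotation vector about the tool's x, y, z as a fraction of full scale. A call has 1 to 10 rows; each row is the pose to reach, as a shift and turn from the pose commanded when the call began, along the tool's axes at that moment; what a row does not reach only later rows make up. Full scale, the value 1, is 0.3 m for a shift and 45 degrees for a turn. A row lasts 1/10 s, in which the tool goes at most 50 mm and 8.59 degrees, less where a joint would pass 70% of its speed; a pose out of reach is approached as far as the arm can. A call with a number of a shift or a turn outside -1 to 1 is refused whole. A call with a gripper value outside its range is refused whole. The fingers move at their own pace and stop on an object; "grip_force" is the grip in N (left out, the last holds). Time passes only in rows, so rows that repeat a pose let the fingers close. It gives the time, the measured TCP pose, the force and the opening at its end, in the units of the state.
- env.observe(): the state, without advancing time (a new reading comes with each control period).
- imaging.get_image(name): name is "side" or "top"; returns (picture, depth): 480x640x3 uint8, blue, green, red; 480x640 float32, m along the optical axis (not along the pixel's ray), 0 where there is no reading.
- imaging.get_calibration(name): a dict with "camera_matrix" (3x3 intrinsics, pixels), "world_from_camera" (4x4, takes a point from camera to world coordinates). Camera axes: x right, y down, z forward; pixel columns grow to the right and rows downward; lengths in m; the calibration is good to about 2 mm. A picture is of the moment at which its call begins. get_calibration takes no time and is no camera call.
- close_job(): hands the job in, once; it reports no verdict.
Trained networks look in the newest picture that a camera, given by its name, has taken for a name from the list of things; names that differ only in an ending like _2 or _b are one class to them, and where a whole thing is asked for, a point or a joint stands for the part that bears it (a point fixed in the world has none). Each returns a list of dicts, best first, with "score" (0 to 1); they miss things now and then, are a little off and sometimes report something else, mostly with a low value. They report only what shows in the picture. A call takes as long as a camera call. They do not tell look-alikes from the thing itself.
- imaging.spot_in(camera, target): "pixel" ([column, row] in pixels, amid what is visible of it).
- imaging.regions_of(camera, target): "mask" (480x640 bool, what is visible of it) and "pixel" ([column, row] in pixels, amid what is visible of it).
- imaging.pinpoint(camera, target): "pixel" ([column, row] in pixels: a listed point, or the origin of a listed thing).
The state is a dict: "time_s": time; "q": joint angles; "qvel": joint speeds; "joint_efforts": joint torques, N m; "position": TCP position; "tool_rot": TCP orientation; "ft_force": force on the tool from outside, world axes, zero at the start; "wrist_torque": the same for the moment, N m; "grip_width": finger opening in m.
Only numpy, scipy, OpenCV 4.12 (cv2) and the standard library are available. Lean on these libraries where they do the work, as an engineer would, in place of code of your own. Each camera call takes 0.05 s, during which the arm holds its last target.

## Working session

There is one attempt and no reset: what is moved stays moved. The work goes in short steps, Python scripts to look and compute and a tool call to move; the robot and the scene stay as the last step left them, time stands still between calls to the robot, and variables do not carry over. Pictures are saved under pics/ and viewed, and the job is handed in when it is done.

Besides the shell and the picture viewer there is one more tool, called after "Emit:" as name(argument=value, ...) on one line, values as JSON. step_arm: Moves the arm, as the interface text tells. Shift numbers are shares of 0.3 m and turn numbers shares of 45 degrees, none past 1 either way. Its arguments: {"type":"object","properties":{"steps":{"type":"array","items":{"type":"number"}},"grip_force":{"type":"number"}},"required":["steps"]}

```bash
ls; mkdir -p pics; python3 - <<'E'
from rig import env, imaging
import cv2,numpy as np
s=env.observe(); print({k:np.round(v,3).tolist() for k,v in s.items()})
for c in ("side","top"):
    im,d=imaging.get_image(c); cv2.imwrite(f"pics/{c}0.png",im); np.save(f"pics/{c}0.npy",d)
    k=imaging.get_calibration(c); print(c,np.round(k["camera_matrix"],1).tolist(),np.round(k["world_from_camera"],3).tolist())
    for t in ("presser","pad","frame","rail_mid","presser_grip","plug0","plug4","tape","tin"):
        for r in imaging.pinpoint(c,t)[:3] : print(c,t,np.round(r["pixel"],1),round(float(r["score"]),2))
E
```

```text
pics
{'time_s': 0.0, 'q': [51.433, 21.842, 74.387, 0.001, 83.86, -12.333], 'qvel': [0.04, -0.109, -0.014, -0.034, 0.074, 0.079], 'joint_efforts': [-0.002, -44.845, -23.128, -0.0, 0.005, 0.0], 'position': [0.243, 0.493, 0.248], 'tool_rot': [[-0.897, 0.442, -0.001], [0.442, 0.897, -0.001], [0.0, -0.002, -1.0]], 'ft_force': [-1.018, 0.203, 0.188], 'wrist_torque': [0.059, -0.022, 0.034], 'grip_width': 0.085}
side [[547.9, 0.0, 322.0], [0.0, 547.9, 237.8], [0.0, 0.0, 1.0]] [[0.772, -0.401, 0.493, -0.05], [-0.635, -0.461, 0.619, -0.728], [-0.021, -0.791, -0.611, 0.766], [0.0, 0.0, 0.0, 1.0]]
side presser [447.3 322.6] 0.79
side presser [352.8 426.7] 0.69
side presser [401.2 365.3] 0.59
side pad [542.4 323.1] 0.77
side pad [397.2 367.4] 0.68
side pad [337.2 225.2] 0.63
side frame [321.9 266.3] 0.88
side rail_mid [324.  261.1] 0.77
side rail_mid [401. 367.] 0.62
side rail_mid [404.7 365.7] 0.42
side presser_grip [411.2 346.9] 0.81
side presser_grip [452.5 302.1] 0.75
side presser_grip [355.5 405.7] 0.56Traceback (most recent call last):
  File "<stdin>", line 8, in <module>
ValueError: it knows: frame, pad, plugtray, presser, presser_grip, rail_mid, tape, tin
```

View pics/side0.png

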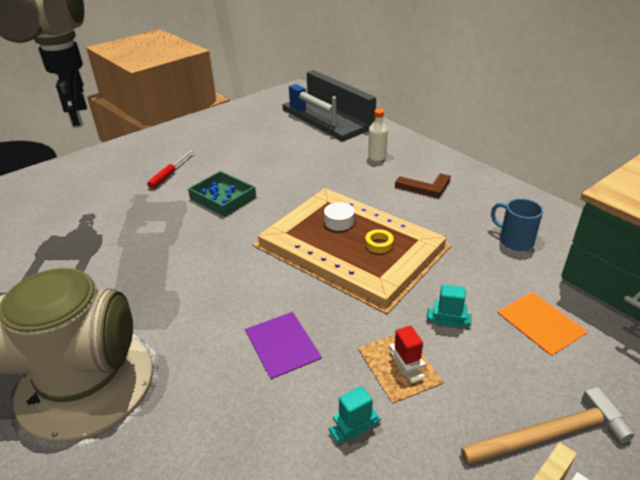

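```bash
python3 - <<'E'
from rig import env, imaging
import cv2,numpy as np
for c in ("top",):
    im,d=imaging.get_image(c); cv2.imwrite(f"pics/{c}0.png",im); np.save(f"pics/{c}0.npy",d)
    k=imaging.get_calibration(c); print(c,np.round(k["camera_matrix"],1).tolist(),np.round(k["world_from_camera"],3).tolist())
    for t in ("presser","pad","frame","rail_mid","presser_grip","tape","tin"):
        for r in imaging.pinpoint(c,t)[:3] : print(c,t,np.round(r["pixel"],1),round(float(r["score"]),2))
E
```

```text
top [[617.8, 0.0, 317.5], [0.0, 617.8, 243.0], [0.0, 0.0, 1.0]] [[0.001, -0.977, 0.213, 0.167], [-1.0, -0.001, 0.0, -0.007], [0.0, -0.213, -0.977, 1.66], [0.0, 0.0, 0.0, 1.0]]
top presser [450.4 324.1] 0.7
top presser [440.2 276.1] 0.69
top presser [423.2 225.1] 0.56
top pad [433.1 276.2] 0.95
top pad [370.7 319.2] 0.73
top pad [463.7 177.3] 0.69
top frame [331.1 254.2] 0.73
top rail_mid [329.6 249.8] 0.57
top rail_mid [297.4 206.6] 0.37
top presser_grip [442.6 270.2] 0.94
top presser_grip [431.4 217.5] 0.87
top presser_grip [457.9 324.3] 0.71
top tape [342.5 208.7] 0.8
top tin [296.5 207.7] 0.77
```

```bash
python3 - <<'E'
import cv2,numpy as np
im=cv2.imread("pics/top0.png")
cv2.imwrite("pics/top0c.png",cv2.resize(im[150:350,240:500],None,fx=3,fy=3,interpolation=cv2.INTER_CUBIC))
im=cv2.imread("pics/side0.png")
cv2.imwrite("pics/side0c.png",cv2.resize(im[180:450,230:480],None,fx=2.2,fy=2.2,interpolation=cv2.INTER_CUBIC))
E
```

```text
(no output)
```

View pics/top0c.png

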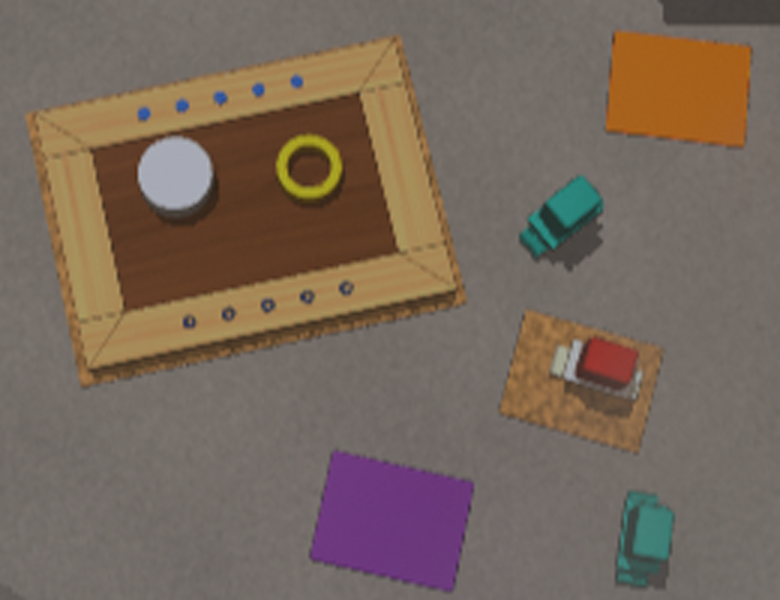

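View pics/side0c.png

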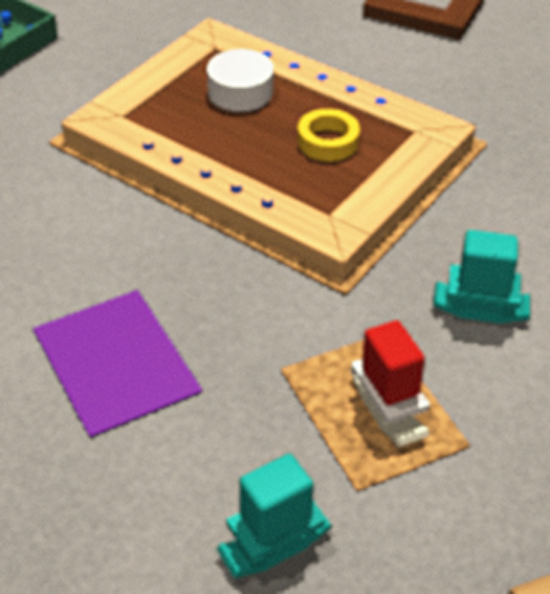

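View pics/top0.png

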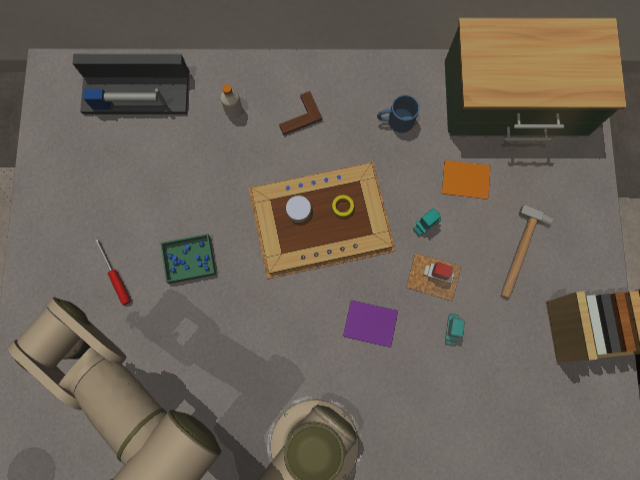

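The meant presser is the red-handled one (top ≈(441,270), side ≈(408,346)). The two turquoise ones (top (428,220) and (456,329)) are decoys. The cork pad is at top ≈(434,276), and the purple and orange pads are decoys. The near rail carries dark-blue plugs at top (303,257)…(355,246). Next I'll measure these in 3D.

```bash
cat > h.py <<'E'
from rig import env, imaging
import cv2,numpy as np
def world(c,uv,d):
    k=imaging.get_calibration(c);K=k["camera_matrix"];T=np.array(k["world_from_camera"])
    uv=np.atleast_2d(uv).astype(float);d=np.atleast_1d(d)
    p=np.c_[(uv[:,0]-K[0][2])/K[0][0]*d,(uv[:,1]-K[1][2])/K[1][1]*d,d]
    return p@T[:3,:3].T+T[:3,3]
def proj(c,P):
    k=imaging.get_calibration(c);T=np.array(k["world_from_camera"]);P=np.atleast_2d(P)
    p=(P-T[:3,3])@T[:3,:3]; q=p@np.array(k["camera_matrix"]).T
    return q[:,:2]/q[:,2:]
def plane_hit(c,uv,z):
    k=imaging.get_calibration(c);o=np.array(k["world_from_camera"])[:3,3]
    w=world(c,uv,np.ones(len(np.atleast_2d(uv))))-o
    return o+w*((z-o[2])/w[:,2])[:,None]
def cloud(c,mask,d):
    m=mask&(d>0); v,u=np.nonzero(m); return world(c,np.c_[u,v],d[m]),np.c_[u,v]
E
python3 - <<'E'
from h import *
for c in ("top","side"):
    im=cv2.imread(f"pics/{c}0.png");d=np.load(f"pics/{c}0.npy")
    hsv=cv2.cvtColor(im,cv2.COLOR_BGR2HSV); h,s,v=[hsv[...,i].astype(int) for i in range(3)]
    roi=np.zeros(h.shape,bool)
    if c=="top": roi[240:300,400:470]=1
    else: roi[310:400,350:450]=1
    red=((h<6)|(h>174))&(s>150)&roi
    P,_=cloud(c,red,d)
    zt=np.percentile(P[:,2],90); T=P[P[:,2]>zt-0.006]
    r=cv2.minAreaRect(T[:,:2].astype(np.float32)*1000)
    print(c,"red n",len(P),"ztop",zt,"top centroid",T.mean(0).round(4),"rect",np.round(r[0],1),np.round(r[1],1),round(r[2],1))
    # pad cork
    R=cloud(c,roi&(h>=8)&(h<22)&(s>90),d)[0]; R=R[(R[:,2]<0.02)]
    r=cv2.minAreaRect(R[:,:2].astype(np.float32)*1000); print("pad",np.round(np.median(R[:,2]),4),np.round(r[0],1),np.round(r[1],1),round(r[2],1))
    # plugs
    roi[:]=0
    if c=="top": roi[235:268,290:370]=1
    else: roi[238:278,285:365]=1
    bl=((h>100)&(h<135)&(s>70)&roi).astype(np.uint8)
    n,l,st,ce=cv2.connectedComponentsWithStats(bl)
    for i in range(1,n):
        if st[i,4]>=3: print("plug",ce[i].round(1),st[i,4],np.median(cloud(c,l==i,d)[0],0).round(4), plane_hit(c,ce[i],0.0345).round(4))
    # bench height & frame top
    for t in imaging.regions_of(c,"frame")[:1]:
        Q=cloud(c,np.asarray(t["mask"]),d)[0]; print("frame z hist",np.histogram(Q[:,2],bins=np.arange(-.01,.08,.005)))
        W=Q[(Q[:,2]>.022)&(Q[:,2]<.034)]; r=cv2.minAreaRect(W[:,:2].astype(np.float32)*1000); print("frame",np.round(r[0],1),np.round(r[1],1),round(r[2],1),np.median(W[:,2]))
E
```

```text
top red n 167 ztop 0.08638368017057552 top centroid [ 0.4413 -0.3324  0.0839] rect [ 441.8 -331.6] [38.7 29. ] 75.2
pad 0.003 [ 436.9 -320.7] [129.6 102.9] 73.8
frame z hist (array([  26,  199,  546,  341,  154, 1082, 3496, 3804, 1383,  147,    5,
          1,    1,    1,    0,    0,    0]), array([-0.01 , -0.005,  0.   ,  0.005,  0.01 ,  0.015,  0.02 ,  0.025,
        0.03 ,  0.035,  0.04 ,  0.045,  0.05 ,  0.055,  0.06 ,  0.065,
        0.07 ,  0.075]))
frame [596.2 -14.9] [246.1 339.4] 12.6 0.02643243555748065
side red n 756 ztop 0.08330573846542577 top centroid [ 0.439  -0.3351  0.0819] rect [ 440.1 -333.9] [44.7 31.6] 71.7
pad 0.0035 [ 446.4 -289.6] [197.8 103.6] 74.4
plug [296.8 246.4] 5 [0.4838 0.0302 0.0296] [[0.4799 0.0253 0.0345]]
plug [309.7 252.4] 7 [ 0.4916 -0.0047  0.0295] [[ 0.4881 -0.0089  0.0345]]
plug [323. 259.] 3 [ 0.499  -0.0406  0.032 ] [[ 0.4955 -0.044   0.0345]]
plug [337.  265.5] 6 [ 0.5062 -0.0763  0.0313] [[ 0.504  -0.0788  0.0345]]
plug [351.  272.4] 8 [ 0.5131 -0.1116  0.0318] [[ 0.5115 -0.1134  0.0345]]
frame z hist (array([   1,  119, 1108,  517,  315,  338, 3447, 5743,  409,    3,    6,
          4,    3,    8,    0,    0,    0]), array([-0.01 , -0.005,  0.   ,  0.005,  0.01 ,  0.015,  0.02 ,  0.025,
        0.03 ,  0.035,  0.04 ,  0.045,  0.05 ,  0.055,  0.06 ,  0.065,
        0.07 ,  0.075]))
frame [597.  -15.3] [249.2 342.6] 12.8 0.026503854788143544
```

```bash
cat > fit.py <<'E'
from h import *
from scipy.optimize import minimize
def R(y): c,s=np.cos(y),np.sin(y); return np.array([[c,-s,0],[s,c,0],[0,0,1]])
def redmask(im,roi):
    hsv=cv2.cvtColor(im,cv2.COLOR_BGR2HSV); h,s,v=[hsv[...,i].astype(int) for i in range(3)]
    m=np.zeros(h.shape,bool); m[roi]=1
    return (((h<6)|(h>174))&(s>130)&m)
def fitbox(cams,masks,lo,hi,x0,S=8):
    """lo,hi box corners in object frame; x0 x,y,yaw,z"""
    C=np.array([[x,y,z] for x in (lo[0],hi[0]) for y in (lo[1],hi[1]) for z in (lo[2],hi[2])])
    tg=[]
    for c,m in zip(cams,masks):
        v,u=np.nonzero(m); b=(u.min()-12,v.min()-12,u.max()+13,v.max()+13)
        big=cv2.resize(m[b[1]:b[3],b[0]:b[2]].astype(np.float32),None,fx=S,fy=S,interpolation=cv2.INTER_LINEAR)>.5
        tg.append((c,b,big))
    def cost(p):
        W=C@R(p[2]).T+[p[0],p[1],p[3]]; t=0
        for c,b,big in tg:
            q=(proj(c,W)-[b[0],b[1]]+.5)*S-.5
            im=np.zeros(big.shape,np.uint8); cv2.fillConvexPoly(im,cv2.convexHull(np.round(q*16).astype(np.int32)),1,shift=4)
            im=im>0; t+=1-(im&big).sum()/(im|big).sum()
        return t
    sx=np.array(x0)+np.vstack([np.zeros(4),np.diag([.006,.006,.12,.004])])
    r=minimize(cost,x0,method="Nelder-Mead",options=dict(initial_simplex=sx,xatol=1e-4,fatol=1e-4,maxiter=600))
    return r.x,r.fun
E
python3 - <<'E'
from fit import *
ims={c:cv2.imread(f"pics/{c}0.png") for c in("top","side")}
ms={"top":redmask(ims["top"],np.s_[240:300,400:470]),"side":redmask(ims["side"],np.s_[310:400,350:450])}
lo,hi=(-.016,-.022,.033),(.016,.022,.079)
for cs in (["top","side"],["top"],["side"]):
    for y0 in (-17,-30,0):
        x,f=fitbox(cs,[ms[c] for c in cs],lo,hi,[.44,-.333,np.radians(y0),.004]); print(cs,np.round(x[:2],4),np.degrees(x[2]).round(1),x[3].round(4),round(f,3))
# frame: wood mask outline, top
im=ims["top"]; g=cv2.cvtColor(im,cv2.COLOR_BGR2GRAY)
bh=cv2.morphologyEx(g,cv2.MORPH_BLACKHAT,np.ones((9,9),np.uint8)); roi=np.zeros_like(g);roi[238:265,295:362]=1
n,l,st,ce=cv2.connectedComponentsWithStats(((bh>35)&(roi>0)).astype(np.uint8))
for i in range(1,n):
    if 5<=st[i,4]<60: print(ce[i].round(1),st[i,4],plane_hit("top",ce[i],.0345).round(4))
for y in (11,12,13): pass
E
```

```text
['top', 'side'] [ 0.443  -0.3329] -31.4 0.0038 0.527
['top', 'side'] [ 0.4426 -0.3328] -32.4 0.0039 0.526
['top', 'side'] [ 0.4427 -0.3327] -32.8 0.0046 0.525
['top'] [ 0.5065 -0.4094] -12.5 -0.3541 0.158
['top'] [ 0.4441 -0.3336] -27.9 0.0049 0.382
['top'] [ 0.4444 -0.3357] 1.7 0.0029 0.38
['side'] [ 0.4958 -0.2906] -19.4 -0.0716 0.048
['side'] [ 0.4973 -0.2893] -19.4 -0.0738 0.048
['side'] [ 0.4985 -0.2884] -19.1 -0.0753 0.048
[354.9 245.7] 15 [[ 0.5147 -0.1068  0.0345]]
[342.  248.5] 14 [[ 0.5068 -0.072   0.0345]]
[328.9 251.4] 15 [[ 0.4988 -0.0367  0.0345]]
[315.6 254.3] 16 [[ 0.4908 -0.0011  0.0345]]
[302.4 257.1] 14 [[0.4832 0.0342 0.0345]]
```

```bash
python3 - <<'E'
from fit import *
out=[]
for c,(r,q) in {"top":(np.s_[245:300],np.s_[405:465]),"side":(np.s_[315:400],np.s_[355:450])}.items():
    im=cv2.imread(f"pics/{c}0.png"); m=redmask(im,(r,q)); S=400/(r.stop-r.start)
    a=cv2.resize(im[r,q],None,fx=S,fy=S,interpolation=cv2.INTER_NEAREST)
    for p,col in (([.4405,-.333,np.radians(-18),.004],(0,255,0)),):
        C=np.array([[x,y,z] for x in (-.016,.016) for y in (-.022,.022) for z in (.033,.079)])
        h=proj(c,C@R(p[2]).T+[p[0],p[1],p[3]])
        h=cv2.convexHull((((h-[q.start,r.start]+.5)*S)).astype(np.int32)); cv2.polylines(a,[h],True,col,1)
    mm=cv2.resize(m[r,q].astype(np.uint8),None,fx=S,fy=S,interpolation=cv2.INTER_NEAREST)
    cs,_=cv2.findContours(mm,cv2.RETR_EXTERNAL,cv2.CHAIN_APPROX_NONE); cv2.drawContours(a,cs,-1,(255,255,0),1)
    out.append(a[:, :380] if a.shape[1]>380 else a)
cv2.imwrite("pics/ov1.png",np.hstack(out)[:, :800])
E
```

```text
(no output)
```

View pics/ov1.png

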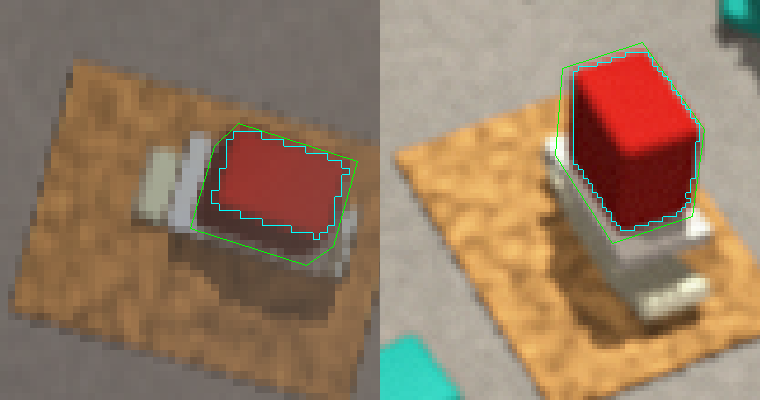

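The overlay fits: handle centre ≈(0.4405, −0.333) with y-axis yaw ≈−18°. The rail middle is ≈(0.499, −0.037) with yaw ≈12.6°, and the plug pixels agree with the frame outline. I'll start moving towards the presser.

Emit:
step_arm(steps=[1,-0.1,-0.12,0,0,0,0,1,-0.2,-0.24,0,0,0,0,1,-0.3,-0.36,0,0,0,0,1,-0.4,-0.48,0,0,0,0,1,-0.5,-0.6,0,0,0,0,1,-0.6,-0.72,0,0,0,0,1,-0.7,-0.84,0,0,0,0,1,-0.8,-0.95,0,0,0,0,1,-0.8,-0.95,0,0,0,0])

```text
time_s: 1.7
position: [0.3339, 0.1276, 0.2486]
tool_rot: [[-0.894, 0.449, 0.001], [0.449, 0.894, -0.001], [-0.001, -0.0, -1.0]]
ft_force: [-0.3, 0.4, 0.1]
grip_width: 0.0849
```

Emit:
step_arm(steps=[1,-0.1,-0.12,0,0,0,0,1,-0.2,-0.24,0,0,0,0,1,-0.3,-0.36,0,0,0,0,1,-0.4,-0.48,0,0,0,0,1,-0.5,-0.6,0,0,0,0,1,-0.6,-0.72,0,0,0,0,1,-0.7,-0.84,0,0,0,0,1,-0.8,-0.95,0,0,0,0,1,-0.8,-0.95,0,0,0,0])

```text
time_s: 2.6
position: [0.4229, -0.2339, 0.2477]
tool_rot: [[-0.896, 0.445, 0.0], [0.445, 0.896, -0.001], [-0.001, -0.001, -1.0]]
ft_force: [-0.7, 0.8, -0.2]
grip_width: 0.0854
```

Emit:
step_arm(steps=[1,-0.1,-0.13,0.1,0,0,-0.1,1,-0.2,-0.269,0.2,0,0,-0.189,1,-0.2,-0.269,0.33,0,0,-0.189,1,-0.2,-0.269,0.33,0,0,-0.189,1,-0.2,-0.269,0.33,0,0,-0.189])

```text
time_s: 3.1
position: [0.4401, -0.3279, 0.1497]
tool_rot: [[-0.953, 0.304, -0.001], [0.304, 0.953, 0.001], [0.001, 0.001, -1.0]]
ft_force: [-0.5, 0.2, 1.2]
grip_width: 0.0854
```

```bash
python3 - <<'E'
from fit import *
s=env.observe(); print(s["position"],s["tool_rot"],s["q"])
r,q=np.s_[210:330],np.s_[390:500]
im,d=imaging.get_image("top"); a=cv2.resize(im[r,q],None,fx=3.6,fy=3.6)
im,d=imaging.get_image("side"); b=cv2.resize(im[250:410,330:480],None,fx=2.7,fy=2.7)
cv2.imwrite("pics/above.png",np.hstack([a,b[:432]]))
E
```

```text
[ 0.44014738 -0.32786371  0.14965342] [[-9.52687776e-01  3.03949495e-01 -8.40621280e-04]
 [ 3.03948215e-01  9.52687564e-01  1.37415924e-03]
 [ 1.21852445e-03  1.05363937e-03 -9.99998703e-01]] [-4.90511243e+01  2.69579022e+01  8.34159694e+01  1.62290660e-02
  6.97171622e+01 -1.21361815e+02]
```

View pics/above.png

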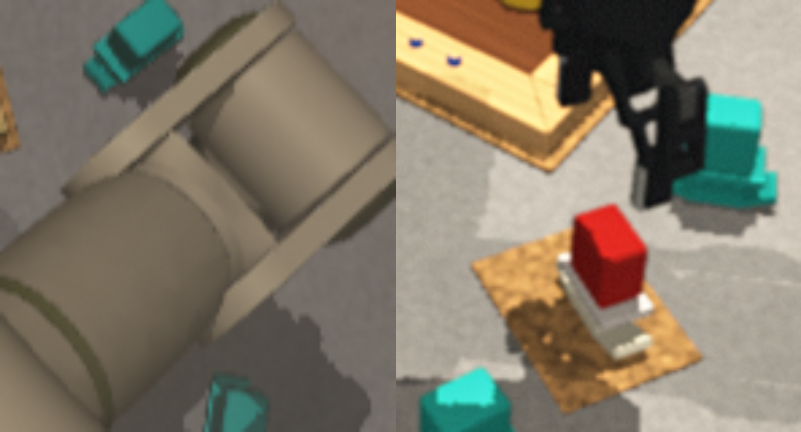

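Emit:
step_arm(steps=[1,0,0,0,0,0,0,1,0,0,0,0,0,0])

```text
time_s: 3.4
position: [0.4403, -0.3286, 0.1509]
tool_rot: [[-0.953, 0.304, 0.002], [0.304, 0.953, -0.002], [-0.002, -0.001, -1.0]]
ft_force: [0.1, 0.0, -0.4]
grip_width: 0.0852
```

Emit:
step_arm(steps=[1,-0.004,-0.014,0.06,0,0,0,1,-0.004,-0.014,0.12,0,0,0,1,-0.004,-0.014,0.18,0,0,0,1,-0.004,-0.014,0.24,0,0,0,1,-0.004,-0.014,0.28,0,0,0,1,-0.004,-0.014,0.308,0,0,0,1,-0.004,-0.014,0.308,0,0,0])

```text
time_s: 4.1
position: [0.4397, -0.3331, 0.0565]
tool_rot: [[-0.953, 0.304, -0.001], [0.304, 0.953, 0.001], [0.001, 0.001, -1.0]]
ft_force: [-0.6, -0.2, 0.1]
grip_width: 0.0853
```

```bash
python3 - <<'E'
from fit import *
im,d=imaging.get_image("side"); b=cv2.resize(im[290:410,330:480],None,fx=5,fy=5,interpolation=cv2.INTER_CUBIC)
cv2.imwrite("pics/down.png",b)
E
```

```text
(no output)
```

View pics/down.png

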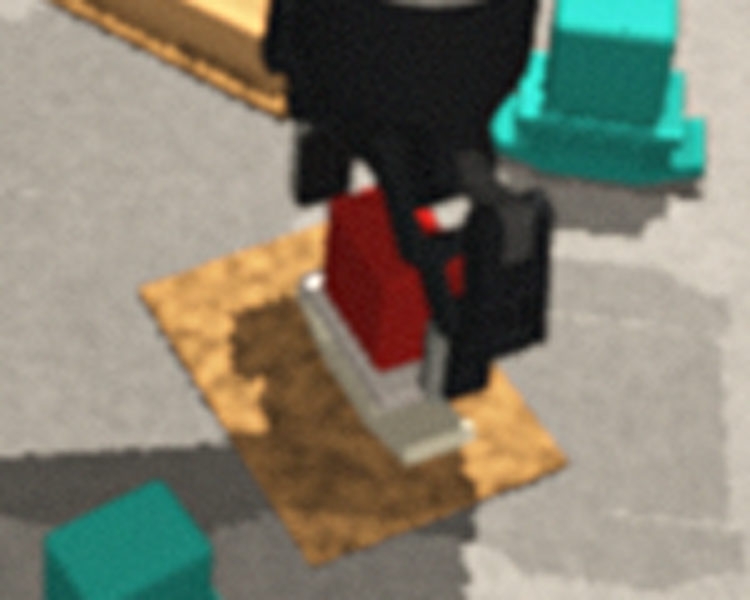

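Emit:
step_arm(steps=[1,0,0,-0.008,0,0,0,0.4,0,0,-0.008,0,0,0,0.3,0,0,-0.008,0,0,0,0.3,0,0,-0.008,0,0,0,0.3,0,0,-0.008,0,0,0,0.3,0,0,-0.008,0,0,0,0.3,0,0,-0.008,0,0,0,0.3,0,0,-0.008,0,0,0], grip_force=70)

```text
time_s: 4.95
position: [0.4398, -0.3334, 0.0595]
tool_rot: [[-0.953, 0.304, 0.0], [0.304, 0.953, -0.0], [-0.0, -0.0, -1.0]]
ft_force: [0.1, 0.6, 4.9]
grip_width: 0.0431
```

Emit:
step_arm(steps=[0,0,0,-0.03,0,0,0,0,0,0,-0.07,0,0,0,0,0,0,-0.12,0,0,0,0,0,0,-0.2,0,0,0,0,0,0,-0.28,0,0,0,0,0,0,-0.33,0,0,0,0,0,0,-0.33,0,0,0])

```text
time_s: 5.65
position: [0.4403, -0.3339, 0.1609]
tool_rot: [[-0.953, 0.304, 0.003], [0.304, 0.953, -0.003], [-0.004, -0.002, -1.0]]
ft_force: [0.1, 0.3, -2.9]
grip_width: 0.043
```

```bash
python3 - <<'E'
from fit import *
im,d=imaging.get_image("side"); b=cv2.resize(im[230:390,330:530],None,fx=4,fy=4,interpolation=cv2.INTER_CUBIC)
cv2.imwrite("pics/lift.png",b); print(env.observe()["ft_force"],env.observe()["wrist_torque"])
E
```

```text
[ 0.32712058 -0.26394766 -2.30700701] [ 0.010627   -0.01904179 -0.04171304]
```

View pics/lift.png

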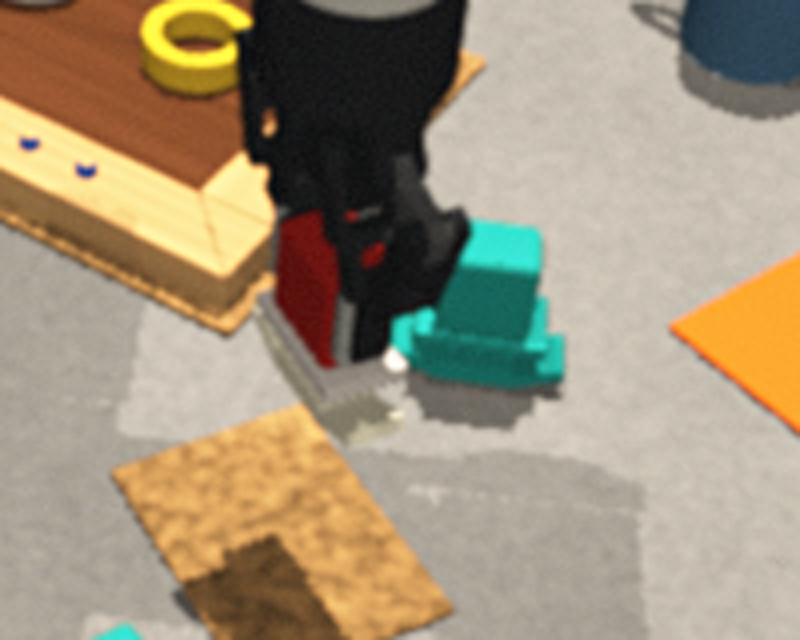

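The presser is lifted: about 2.4 N hanging, upright in the jaws. Next I'll move it over the right end of the rail and turn it parallel to the rail.

Emit:
step_arm(steps=[0,-0.008,0.05,0,0,0,-0.05,0,-0.02,0.14,0,0,0,-0.14,0,-0.035,0.24,0,0,0,-0.25,0,-0.05,0.34,0,0,0,-0.36,0,-0.065,0.44,0,0,0,-0.47,0,-0.08,0.53,0,0,0,-0.56,0,-0.09,0.6,0,0,0,-0.63,0,-0.096,0.643,0,0,0,-0.673,0,-0.096,0.643,0,0,0,-0.673,0,-0.096,0.643,0,0,0,-0.673])

```text
time_s: 6.7
position: [0.5256, -0.1586, 0.1579]
tool_rot: [[-0.976, -0.217, -0.001], [-0.217, 0.976, 0.0], [0.001, 0.0, -1.0]]
ft_force: [-0.7, 0.7, -2.2]
grip_width: 0.0431
```

```bash
python3 - <<'E'
from fit import *
s=env.observe(); p=s["position"];Rt=np.array(s["tool_rot"]);print(p,np.degrees(np.arctan2(-Rt[0,1],Rt[1,1])),Rt[2])
rm=np.array([.499,-.037]);y=np.radians(12.6);ex=np.array([np.cos(y),np.sin(y)]);ey=np.array([-np.sin(y),np.cos(y)])
print("frame coords",(p[:2]-rm)@ex,(p[:2]-rm)@ey)
im,d=imaging.get_image("side"); b=cv2.resize(im[170:330,270:470],None,fx=4,fy=4,interpolation=cv2.INTER_CUBIC)
cv2.imwrite("pics/over.png",b)
E
```

```text
[ 0.52563819 -0.15857049  0.15792991] 12.536649386771446 [ 8.05199554e-04  2.59219754e-04 -9.99999642e-01]
frame coords -0.0005231237177198046 -0.12445362365895202
```

View pics/over.png

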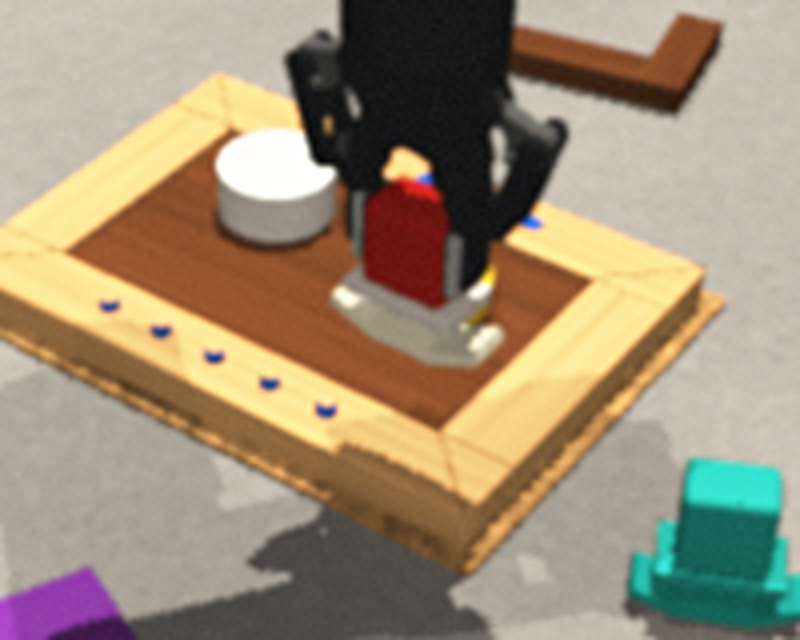

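Emit:
step_arm(steps=[0,0,0,0.04,0,0,0,0,0,0,0.09,0,0,0,0,0,0,0.14,0,0,0,0,0,0,0.18,0,0,0,0,0,0,0.21,0,0,0,0,0,0,0.235,0,0,0,0,0,0,0.235,0,0,0,0,0,0,0.235,0,0,0])

```text
time_s: 7.55
position: [0.5261, -0.1585, 0.0881]
tool_rot: [[-0.976, -0.217, 0.0], [-0.217, 0.976, -0.0], [-0.0, -0.0, -1.0]]
ft_force: [0.5, 0.5, -2.0]
grip_width: 0.0431
```

```bash
python3 - <<'E'
from fit import *
s=env.observe(); p=s["position"];print(p,s["ft_force"])
im,d=imaging.get_image("side"); b=cv2.resize(im[210:330,290:440],None,fx=5,fy=5,interpolation=cv2.INTER_CUBIC)
cv2.imwrite("pics/near.png",b)
E
```

```text
[ 0.52608252 -0.1585403   0.08807477] [ 0.54079196  0.51817055 -2.00592618]
```

View pics/near.png

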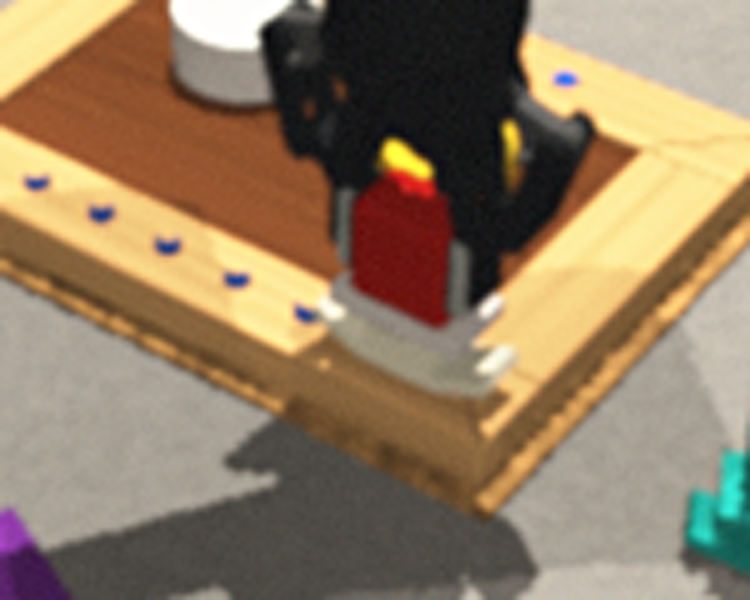

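Emit:
step_arm(steps=[0,0,0,0.007,0,0,0,0,0,0,0.013,0,0,0,0,0,0,0.017,0,0,0,0,0,0,0.022,0,0,0,0,0,0,0.022,0,0,0,0,0,0,0.022,0,0,0])

```text
time_s: 8.2
position: [0.526, -0.1584, 0.0817]
tool_rot: [[-0.976, -0.217, 0.001], [-0.217, 0.976, -0.0], [-0.001, -0.0, -1.0]]
ft_force: [-0.6, -0.3, 4.7]
grip_width: 0.0433
```

Emit:
step_arm(steps=[0,0,0,0.004,0,0,0,0,0,0,0.008,0,0,0,0,0,0,0.013,0,0,0,0,0,0,0.013,0,0,0,0,0,0,0.013,0,0,0])

```text
time_s: 8.7
position: [0.5261, -0.1584, 0.0781]
tool_rot: [[-0.976, -0.218, 0.001], [-0.218, 0.976, -0.0], [-0.001, -0.001, -1.0]]
ft_force: [-2.3, 1.8, 8.8]
grip_width: 0.0428
```

```bash
python3 - <<'E'
from fit import *
for i in range(2):
  im,d=imaging.get_image("side")
  s=env.observe(); p=s["position"];print(p,s["ft_force"],s["wrist_torque"])
b=cv2.resize(im[210:330,290:440],None,fx=5,fy=5,interpolation=cv2.INTER_CUBIC)
cv2.imwrite("pics/press.png",b)
E
```

```text
[ 0.52604332 -0.1584458   0.07813   ] [-1.99378573  1.36501104  8.50676614] [0.30507183 0.4576997  0.00066079]
[ 0.52606946 -0.15844086  0.07815314] [-3.09260484  1.68258129  7.41303675] [0.31430035 0.47241008 0.00378806]
```

View pics/press.png

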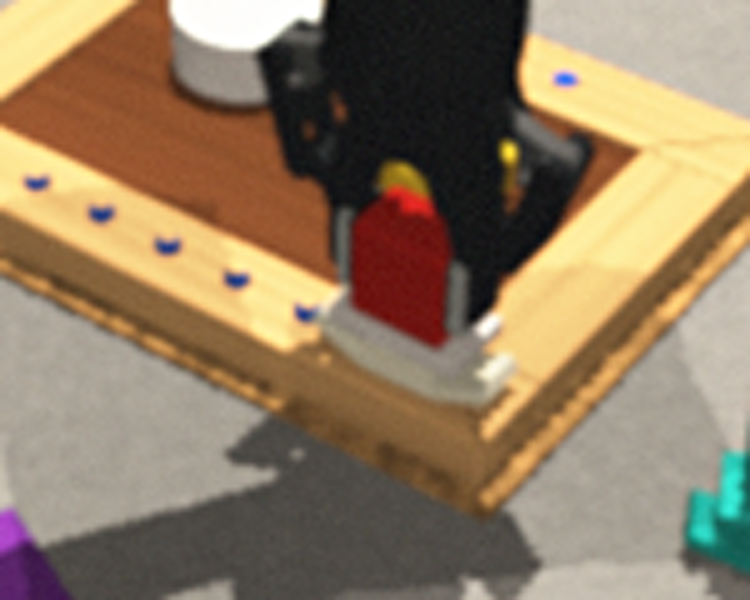

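Emit:
step_arm(steps=[0,0,0.01,0,0,0,0,0,0,0.025,0,0,0,0,0,0,0.042,0,0,0,0,0,0,0.059,0,0,0,0,0,0,0.076,0,0,0,0,0,0,0.093,0,0,0,0,0,0,0.11,0,0,0,0,0,0,0.127,0,0,0,0,0,0,0.144,0,0,0,0,0,0,0.16,0,0,0,0])

```text
time_s: 9.8
position: [0.5171, -0.1129, 0.0788]
tool_rot: [[-0.976, -0.218, 0.005], [-0.218, 0.976, -0.004], [-0.004, -0.005, -1.0]]
ft_force: [1.0, -5.0, 8.9]
grip_width: 0.0432
```

Emit:
step_arm(steps=[0,0,0.018,0,0,0,0,0,0,0.036,0,0,0,0,0,0,0.054,0,0,0,0,0,0,0.072,0,0,0,0,0,0,0.09,0,0,0,0,0,0,0.108,0,0,0,0,0,0,0.126,0,0,0,0,0,0,0.144,0,0,0,0,0,0,0.162,0,0,0,0,0,0,0.18,0,0,0,0])

```text
time_s: 10.8
position: [0.5058, -0.0605, 0.0789]
tool_rot: [[-0.976, -0.218, 0.006], [-0.218, 0.976, -0.004], [-0.005, -0.006, -1.0]]
ft_force: [1.9, -6.0, 8.4]
grip_width: 0.043
```

```bash
python3 - <<'E'
from fit import *
im,d=imaging.get_image("side")
s=env.observe(); p=s["position"];print(p,s["ft_force"],s["tool_rot"][2])
rm=np.array([.499,-.037]);y=np.radians(12.6);ex=np.array([np.cos(y),np.sin(y)]);ey=np.array([-np.sin(y),np.cos(y)])
print("frame coords",(p[:2]-rm)@ex,(p[:2]-rm)@ey)
b=cv2.resize(im[190:310,270:420],None,fx=5,fy=5,interpolation=cv2.INTER_CUBIC)
cv2.imwrite("pics/sweep1.png",b)
E
```

```text
[ 0.50540907 -0.05952287  0.07880384] [ 1.61940376 -2.21216048  9.0625848 ] [-0.00472985 -0.00441842 -0.99997905]
frame coords 0.0013415109361084273 -0.023378546738335355
```

View pics/sweep1.png

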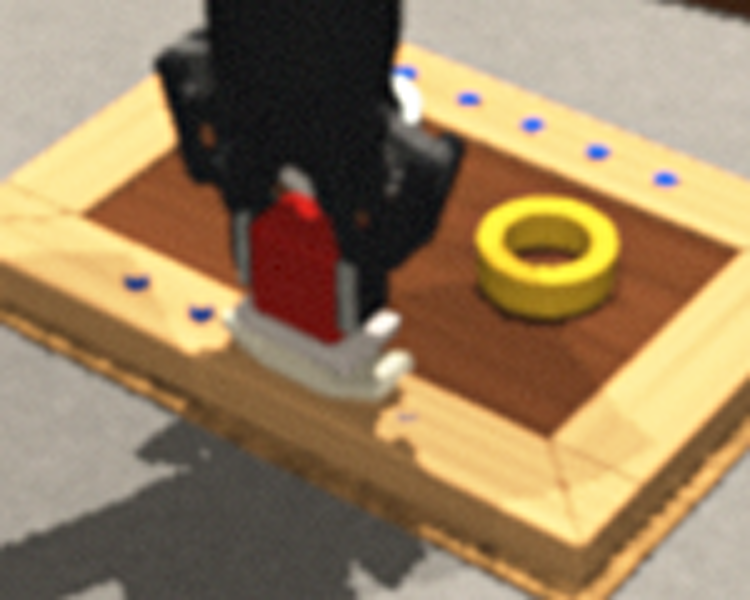

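Emit:
step_arm(steps=[0,0,0.018,0,0,0,0,0,0,0.036,0,0,0,0,0,0,0.054,0,0,0,0,0,0,0.072,0,0,0,0,0,0,0.09,0,0,0,0,0,0,0.108,0,0,0,0,0,0,0.126,0,0,0,0,0,0,0.144,0,0,0,0,0,0,0.162,0,0,0,0,0,0,0.18,0,0,0,0])

```text
time_s: 11.85
position: [0.4937, -0.0071, 0.0786]
tool_rot: [[-0.976, -0.218, 0.005], [-0.218, 0.976, -0.003], [-0.004, -0.004, -1.0]]
ft_force: [0.8, -4.9, 7.5]
grip_width: 0.0432
```

Emit:
step_arm(steps=[0,0,0.018,0,0,0,0,0,0,0.036,0,0,0,0,0,0,0.054,0,0,0,0,0,0,0.072,0,0,0,0,0,0,0.09,0,0,0,0,0,0,0.108,0,0,0,0,0,0,0.126,0,0,0,0,0,0,0.144,0,0,0,0,0,0,0.162,0,0,0,0,0,0,0.18,0,0,0,0])

```text
time_s: 12.85
position: [0.4819, 0.0457, 0.0786]
tool_rot: [[-0.976, -0.218, 0.005], [-0.218, 0.976, -0.002], [-0.004, -0.003, -1.0]]
ft_force: [0.6, -4.2, 8.2]
grip_width: 0.0431
```

Emit:
step_arm(steps=[0,0,0.018,0,0,0,0,0,0,0.036,0,0,0,0,0,0,0.054,0,0,0,0,0,0,0.072,0,0,0,0,0,0,0.09,0,0,0,0,0,0,0.1,0,0,0,0,0,0,0.1,0,0,0,0,0,0,0.1,0,0,0,0])

```text
time_s: 13.65
position: [0.4751, 0.0756, 0.0784]
tool_rot: [[-0.976, -0.218, 0.004], [-0.218, 0.976, -0.001], [-0.004, -0.002, -1.0]]
ft_force: [1.4, -0.6, 8.2]
grip_width: 0.0433
```

```bash
python3 - <<'E'
from fit import *
im,d=imaging.get_image("side")
s=env.observe(); p=s["position"];print(p,s["ft_force"],s["tool_rot"][2])
rm=np.array([.499,-.037]);y=np.radians(12.6);ex=np.array([np.cos(y),np.sin(y)]);ey=np.array([-np.sin(y),np.cos(y)])
print("frame coords",(p[:2]-rm)@ex,(p[:2]-rm)@ey)
b=cv2.resize(im[180:300,230:380],None,fx=5,fy=5,interpolation=cv2.INTER_CUBIC)
cv2.imwrite("pics/sweep2.png",b)
E
```

```text
[0.47509268 0.07560221 0.07838383] [ 0.36256605 -1.59844834  7.93437213] [-0.00388807 -0.00154276 -0.99999125]
frame coords 0.0012318547728932387 0.11510560674681497
```

View pics/sweep2.png

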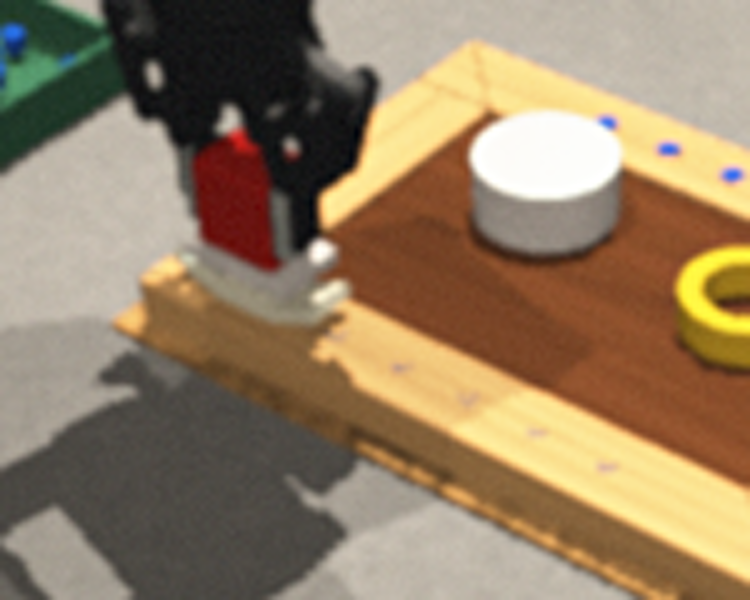

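Emit:
step_arm(steps=[0,0,0,-0.03,0,0,0,0,0,0,-0.08,0,0,0,0,0,0,-0.15,0,0,0,0,0,0,-0.22,0,0,0,0,0,0,-0.28,0,0,0,0,0,0,-0.28,0,0,0])

```text
time_s: 14.3
position: [0.4744, 0.0759, 0.163]
tool_rot: [[-0.976, -0.218, 0.004], [-0.218, 0.976, -0.0], [-0.004, -0.001, -1.0]]
ft_force: [-1.2, -0.5, -2.1]
grip_width: 0.0432
```

```bash
python3 - <<'E'
from fit import *
im,d=imaging.get_image("side")
s=env.observe(); p=s["position"];print(p,s["ft_force"],s["tool_rot"][2])
Rt=np.array(s["tool_rot"]); print(Rt.T@(np.array([.438,-.322,p[2]])-p)/0.3)
b=cv2.resize(im[220:300,260:380],None,fx=6,fy=6,interpolation=cv2.INTER_CUBIC)
cv2.imwrite("pics/lift2.png",b)
E
```

```text
[0.47378871 0.07587924 0.16163753] [ 0.1255994  -1.07589814 -2.33796799] [-1.32526583e-03 -3.81150587e-04 -9.99999049e-01]
[ 4.04887547e-01 -1.26857166e+00 -5.30668489e-05]
```

View pics/lift2.png

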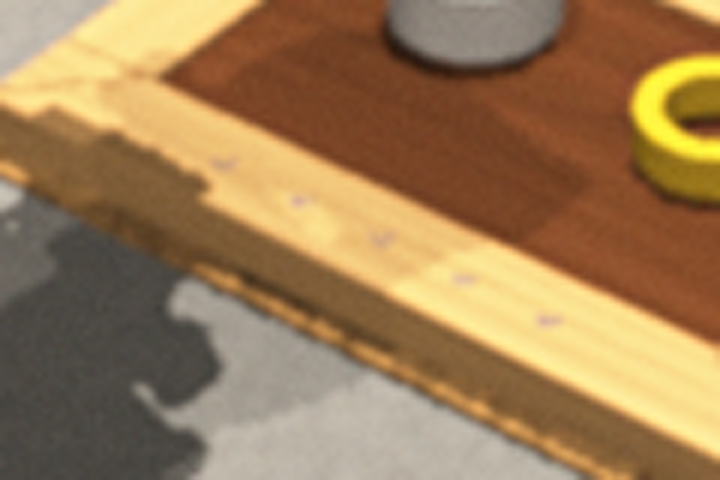

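All five plugs sit flush in the picture. I'll return the presser to the cork pad.

Emit:
step_arm(steps=[0,0.02,-0.06,0,0,0,0,0,0.045,-0.14,0,0,0,0,0,0.075,-0.23,0,0,0,0,0,0.1,-0.33,0,0,0,0,0,0.13,-0.43,0,0,0,0,0,0.16,-0.52,0,0,0,0,0,0.185,-0.59,0,0,0,0,0,0.2,-0.634,0,0,0,0,0,0.2,-0.634,0,0,0,0])

```text
time_s: 15.25
position: [0.4561, -0.1238, 0.1604]
tool_rot: [[-0.977, -0.215, -0.001], [-0.215, 0.977, 0.001], [0.001, 0.001, -1.0]]
ft_force: [0.7, 0.2, -0.9]
grip_width: 0.0433
```

Emit:
step_arm(steps=[0,0.02,-0.06,0,0,0,0.05,0,0.045,-0.14,0,0,0,0.13,0,0.075,-0.23,0,0,0,0.22,0,0.1,-0.33,0,0,0,0.32,0,0.13,-0.43,0,0,0,0.42,0,0.16,-0.52,0,0,0,0.52,0,0.185,-0.59,0,0,0,0.6,0,0.205,-0.634,0,0,0,0.645,0,0.205,-0.634,0,0,0,0.645,0,0.205,-0.634,0,0,0,0.645])

```text
time_s: 16.25
position: [0.438, -0.3207, 0.161]
tool_rot: [[-0.959, 0.282, -0.0], [0.282, 0.959, 0.001], [0.001, 0.001, -1.0]]
ft_force: [0.6, 0.4, -1.6]
grip_width: 0.0431
```

```bash
python3 - <<'E'
from fit import *
im,d=imaging.get_image("side")
s=env.observe(); p=s["position"];print(p,s["ft_force"],s["tool_rot"])
Rt=np.array(s["tool_rot"]); print(Rt.T@(np.array([.438,-.322,p[2]])-p)/0.3)
b=cv2.resize(im[260:420,310:500],None,fx=4,fy=4,interpolation=cv2.INTER_CUBIC)
cv2.imwrite("pics/ret.png",b)
E
```

```text
[ 0.43802221 -0.32049339  0.1611491 ] [-0.5417944   0.19401877 -2.26565297] [[-9.59551612e-01  2.81532498e-01 -3.95554956e-04]
 [ 2.81532031e-01  9.59551359e-01  9.51546925e-04]
 [ 6.47446679e-04  8.01696995e-04 -9.99999469e-01]]
[-1.34283841e-03 -4.83974226e-03 -4.74942562e-06]
```

View pics/ret.png

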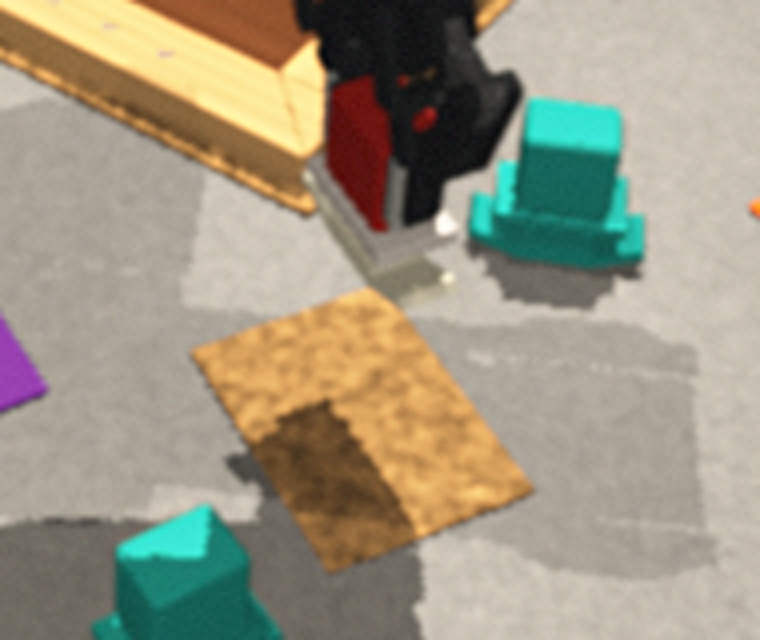

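Emit:
step_arm(steps=[0,0,0,0.05,0,0,0,0,0,0,0.12,0,0,0,0,0,0,0.19,0,0,0,0,0,0,0.25,0,0,0,0,0,0,0.295,0,0,0,0,0,0,0.32,0,0,0,0,0,0,0.33,0,0,0,0,0,0,0.335,0,0,0,0,0,0,0.338,0,0,0,0,0,0,0.338,0,0,0])

```text
time_s: 17.3
position: [0.438, -0.322, 0.0604]
tool_rot: [[-0.959, 0.283, 0.001], [0.283, 0.959, -0.001], [-0.001, -0.0, -1.0]]
ft_force: [-0.2, 0.1, -1.6]
grip_width: 0.0431
```

```bash
python3 - <<'E'
from fit import *
im,d=imaging.get_image("side")
s=env.observe(); p=s["position"];print(p,s["ft_force"]); print(plane_hit("side",[398.6,366.4],.004))
b=cv2.resize(im[260:420,310:500],None,fx=4,fy=4,interpolation=cv2.INTER_CUBIC)
cv2.imwrite("pics/set.png",b)
E
```

```text
[ 0.43798204 -0.32196629  0.06033714] [-0.60651447  0.391492   -3.35509881]
[[ 0.43241966 -0.32599578  0.004     ]]
```

View pics/set.png

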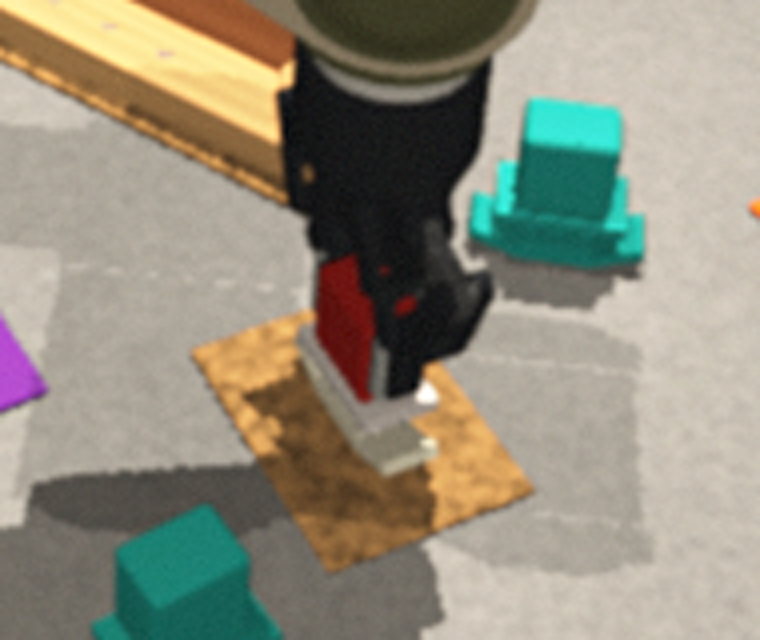

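Emit:
step_arm(steps=[0,0,0,0.003,0,0,0,0,0,0,0.005,0,0,0,0,0,0,0.005,0,0,0])

```text
time_s: 17.65
position: [0.438, -0.322, 0.0589]
tool_rot: [[-0.959, 0.283, 0.001], [0.283, 0.959, -0.001], [-0.001, -0.001, -1.0]]
ft_force: [-0.3, 0.9, 4.2]
grip_width: 0.0435
```

Emit:
step_arm(steps=[0.55,0,0,0,0,0,0,0.7,0,0,0,0,0,0,1,0,0,0,0,0,0,1,0,0,0,0,0,0,1,0,0,0,0,0,0,1,0,0,0,0,0,0])

```text
time_s: 18.25
position: [0.4378, -0.3219, 0.0584]
tool_rot: [[-0.959, 0.283, -0.0], [0.283, 0.959, 0.0], [0.0, -0.0, -1.0]]
ft_force: [0.0, 0.2, 0.8]
grip_width: 0.0855
```

Emit:
step_arm(steps=[1,0,0,-0.03,0,0,0,1,0,0,-0.08,0,0,0,1,0,0,-0.15,0,0,0,1,0,0,-0.25,0,0,0,1,0,0,-0.35,0,0,0,1,0,0,-0.45,0,0,0,1,0,0,-0.5,0,0,0,1,0,0,-0.5,0,0,0])

```text
time_s: 19.05
position: [0.4383, -0.3224, 0.2111]
tool_rot: [[-0.959, 0.283, 0.003], [0.283, 0.959, -0.004], [-0.004, -0.003, -1.0]]
ft_force: [1.1, 1.2, -0.3]
grip_width: 0.0855
```

```bash
python3 - <<'E'
from fit import *
im,d=imaging.get_image("side")
s=env.observe(); p=s["position"];print(p,s["ft_force"],s["grip_width"])
print([ (np.round(r["pixel"],1),round(r["score"],2)) for t in("tape","tin") for r in imaging.pinpoint("side",t)[:1]])
b=cv2.resize(im[190:430,280:480],None,fx=2.5,fy=2.5,interpolation=cv2.INTER_CUBIC)
m=redmask(im,np.s_[310:400,350:450]); P,_=cloud("side",m,d); T=P[P[:,2]>np.percentile(P[:,2],90)-.006]; print(T.mean(0),np.percentile(P[:,2],90))
cv2.imwrite("pics/end.png",b)
E
```

```text
[ 0.43791304 -0.32190961  0.20929075] [-0.15851695 -1.01487083  0.48660437] 0.08572834308058773
[(array([380.1, 242.5]), 0.76), (array([339.9, 221.5]), 0.72)]
[ 0.43721309 -0.32389352  0.08183574] 0.08320154510887327
```

View pics/end.png

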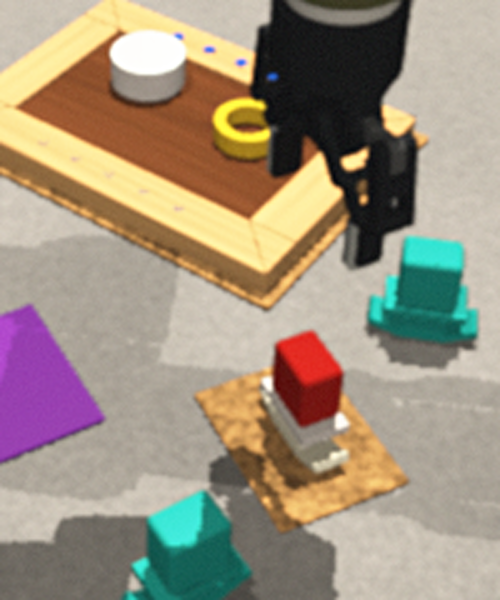

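The picture shows the presser upright near the middle of the cork pad (crop ≈(308,400)) with the jaws clear. The five plugs are flush, and the tape and tin are in place. Handing in.

```bash
python3 -c "
from rig import close_job
print(close_job())"
```

```text
the job is handed in; nothing more can be done
None
```

I handed the job in after about 19 s of the 64 s allowed. All five plugs look flush, and the presser is back upright on the cork pad and released. The handing-in gives no verdict.

- **Sweep:** I gripped the red-handled presser along its local y and pressed it on the right end of the rail. I then swept it to the left end in one pass of about 240 mm. The wrist force at the readings I took was about 7.5–9 N net, which puts the spring roughly 6 mm compressed.
- **Plugs:** I judged them flush by eye from the side picture after lifting; I had no direct reading of their depth.
- **Presser:** The last picture shows it upright. Its handle measured at (0.437, −0.324), a few millimetres from the pad's centre. The two estimates of that centre, (0.437, −0.321) and (0.432, −0.326), differ by about 7 mm, well inside the tolerance.
- **Tape and tin:** The last picture shows both where they started. The jaws were open and clear of the presser.
- **Checks that disagreed:** My automatic outline fit of the handle was poor because the colour mask missed its shaded sides. I used the depth centroid with a model overlay instead, and the grasp confirmed it.

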